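# Burn-in tower of power modules, potted ones below

### The job

Finish the crosswise stack of four power modules on the cooling cradle for burn-in. One heavy, potted module already lies across the rails; of the three look-alikes on the bench one more is potted and much heavier than the other two: feel which by lifting, and lay it beside the first on the free white marks, then lay the two light ones on top at right angles, straight above the rails. Set the modules down gently, do not drop them, and leave the spool, the jar and the screwdriver alone.

Things in the scene. Friction and masses are not known exactly. Their poses are not given: they have to be found in the camera images.
- module_a: one of three loose power modules that look exactly alike: a silver aluminium bar with black ends and a yellow label on top, 160 mm long (its x axis), 36 mm wide (y), 30 mm high (z); origin at the centre of its underside. Lies flat on the bench at the start. Either potted, about 0.55 to 0.75 kg, or unpotted, about 0.16 to 0.24 kg; its centre of mass is at its middle
- module_b: one of three loose power modules that look exactly alike: a silver aluminium bar with black ends and a yellow label on top, 160 mm long (its x axis), 36 mm wide (y), 30 mm high (z); origin at the centre of its underside. Lies flat on the bench at the start. Either potted, about 0.55 to 0.75 kg, or unpotted, about 0.16 to 0.24 kg; its centre of mass is at its middle
- module_c: one of three loose power modules that look exactly alike: a silver aluminium bar with black ends and a yellow label on top, 160 mm long (its x axis), 36 mm wide (y), 30 mm high (z); origin at the centre of its underside. Lies flat on the bench at the start. Either potted, about 0.55 to 0.75 kg, or unpotted, about 0.16 to 0.24 kg; its centre of mass is at its middle
- module_d: the fourth power module, of the same look and size and with the same axes and origin, potted (about 0.55 to 0.75 kg), already lying in its place on the cradle, on one pair of white marks (within about 7 mm of point low_1)
- cradle: the cooling cradle, fixed to the bench (place and yaw vary): a black base 130 mm (its x axis) by 170 mm (y), 12 mm high, with a round fan grille and two grey rails along y, each 18 mm wide and 165 mm long, centred at x = -45 and +45 mm, tops 30 mm above the bench. Origin: centre of the base's underside, at bench height
- low_1 (a point): where the underside's centre of one lower module belongs: cradle x = 0, y = +45 mm, z = 30 mm (rail top). The module lies along the cradle's x axis, on white bands 36 mm wide painted on both rails. Axes as the cradle's
- low_2 (a point): the same for the other lower module, at cradle x = 0, y = -45 mm, z = 30 mm, on the other pair of white bands
- up_1 (a point): where the underside's centre of one upper module belongs: cradle x = +45 mm, y = 0, z = 60 mm, straight above a rail. The module lies along the cradle's y axis, across both lower modules. Axes as the cradle's
- up_2 (a point): the same for the other upper module, at cradle x = -45 mm, y = 0, z = 60 mm, above the other rail
- spool: a white plastic spool standing on end, 60 mm across, 46 mm high; origin at the centre of its underside. It belongs where it is
- cleaner: a white jar with a blue cap, 52 mm across, 85 mm high; origin at the centre of its underside. It belongs where it is
- driver: a screwdriver with an orange handle, 170 mm long along its x axis, lying on the bench in line with the modules. It belongs where it is
Not all that is in view belongs to the job. What is shaped like the module_b but green is not meant.

How it is judged:
By the outcome, as a careful person would: the job done as asked, in the order asked, and still so for the second after the job is handed in, with the robot touching nothing.
It also fails if it takes over 72 s, if anything falls off the work surface, if the arm or the gripper's body presses on something with over 40 N, if the wrist force passes 120 N, or if a joint passes its speed limit or range.

### The arm

A 7-joint arm with a two-finger parallel gripper is mounted at the origin on the work surface. World frame = base frame: x ahead of the robot, y to its left, z up, the work surface at z = 0. Lengths are in m, angles in rad, forces in N, time in s.
With the tool pointing down it reaches from about 0.425 to 0.875 m from the base axis. Payload 8.4 kg.
Tool frame: the origin (TCP) lies at the very end of the fingers, on their centre line; the grasp point (between the pads) lies 19 mm behind it; z points along the fingers, y is the line along which they close (so a half turn about z gives the same grasp; the last joint's range is limited). The gripper opens to 85 mm and grips with 20 to 120 N. Pads are 22 mm wide; open, the fingers measure 114 mm over their backs; the gripper's body (76 mm by 85 mm) begins 54 mm behind the grasp point. The pads swing forward as they close: fully open they stand 13 mm farther back than shut.
Start: joints at [1.069, 0.333, 0.04, 1.465, -0.013, 1.343, -0.059], TCP at [0.255, -0.598, 0.231] pointing down, gripper open.
Joint ranges: [-2.58, 2.58], [-0.38, 2.09], [-1.3, 1.39], [0.25, 2.4], [-1.5, 4.64], [0.08, 2.09], [-2.65, 2.65]. Speed limits (rad/s): [2.22, 2.22, 2.79, 2.79, 3.14, 3.14, 3.14].

### API

Orientations are given as [roll, pitch, yaw] about the fixed x, y, z axes, in that order (R = Rz(yaw) Ry(pitch) Rx(roll)).
In Python, from plant import manip gives the robot as it stands. The module is installed in compiled form; this text tells all that it offers.
- The arm moves only by the tool play_rows, never from a script. Its argument "plan" is a list of rows, each an object with "slide": the shift along the tool's x, y, z in m, a list of three; "spin": the turn about the tool's z in degrees. A call has 1 to 20 rows; each row is the pose to reach, as a shift and turn from the pose commanded when the call began, along the tool's axes at that moment; what a row does not reach only later rows make up. A row lasts 1/8 s, in which the tool goes at most 62.5 mm and 10.7 degrees, less where a joint would pass 70% of its speed; a pose out of reach is approached as far as the arm can. A call with a gripper value outside its range is refused whole. "gripper" is the opening, from 0 (shut) to 1 (fully open), set as the call begins (left out, the last holds). The fingers move at their own pace and stop on an object; "newtons" is the grip in N (left out, the last holds). Time passes only in rows, so rows that repeat a pose let the fingers close. It gives the time, the measured TCP pose, the force, the opening and the grip force at its end, in the units of the state.
- manip.read_state(): the state, without advancing time (a new reading comes with each control period).
- manip.grab_frame(name): name is "scene" or "top"; returns a dict with "img" (420x560x3 uint8, blue, green, red), "range_z" (420x560 float32, m along the optical axis (not along the pixel's ray), 0 where there is no reading), "fx", "fy", "cx", "cy" (pixels), "k1" (the pictures are not rectified: a ray, as slopes to the right and down, at radius r is drawn at 1 + k1 r^2 times it, then the intrinsics apply), "R" (3x3) and "t" (3): a world point X has camera coordinates R X + t. Camera axes: x right, y down, z forward; pixel columns grow to the right and rows downward; lengths in m; the calibration is good to about 2 mm. A picture is of the moment at which its call begins.
- manip.hand_in(): hands the job in; it is judged then, once.
The state is a dict: "time_s": time; "joint_pos": joint angles; "joint_vel": joint speeds; "effort": joint torques, N m; "ee_pos": TCP position; "orientation": TCP orientation; "force": force on the tool from outside, world axes, zero at the start; "ft_torque": the same for the moment, N m; "width": opening from 0.0 (shut) to 1.0 (fully open); "finger_force": force on a finger pad.
Only numpy, scipy, OpenCV 4.12 (cv2) and the standard library are available. Lean on these libraries where they do the work, as an engineer would, in place of code of your own. Each camera call takes 0.05 s, during which the arm holds its last target. There are 200 camera calls.

## Working session

There is one attempt and no reset: what is moved stays moved. The work goes in short steps, Python scripts to look and compute and a tool call to move; the robot and the scene stay as the last step left them, time stands still between calls to the robot, and variables do not carry over. Pictures are saved under pics/ and viewed, at most 10 in all, crops included, and the job is handed in when it is done.

Besides the shell and the picture viewer there is one more tool, called after "Emit:" by a JSON object that holds its "name" and its "arguments", one argument or row to a line. play_rows: Moves the arm, as the interface text tells. Its arguments: {"type":"object","properties":{"plan":{"type":"array"},"gripper":{"type":"number"},"newtons":{"type":"number"}},"required":["plan"]}

```bash
mkdir -p pics
cat > h.py <<'E'
import numpy as np, cv2, pickle
from plant import manip
def grab(n,f=None):
    d=manip.grab_frame(n)
    if f: cv2.imwrite('pics/'+f,d['img'])
    pickle.dump(d,open('/tmp/%s.pkl'%n,'wb')); return d
def load(n): return pickle.load(open('/tmp/%s.pkl'%n,'rb'))
def slopes(d,u,v):
    x=(np.asarray(u,float)-d['cx'])/d['fx']; y=(np.asarray(v,float)-d['cy'])/d['fy']
    a,b=x.copy(),y.copy()
    for _ in range(20):
        s=1+d['k1']*(a*a+b*b); a=x/s; b=y/s
    return a,b
def world(d,u,v,z):  # z=range
    a,b=slopes(d,u,v); c=np.stack([a*z,b*z,z+0*a],-1)
    return (c-d['t'])@d['R']
def onplane(d,u,v,h):
    a,b=slopes(d,u,v); r=np.stack([a,b,1+0*a],-1)@d['R']; o=-d['R'].T@d['t']
    return o+r*((h-o[2])/r[...,2])[...,None]
def cloud(d):
    v,u=np.mgrid[0:420,0:560]; return world(d,u,v,d['range_z'])
E
python3 - <<'E'
from h import *
print(manip.read_state())
for n in ('scene','top'):
    d=grab(n,n+'0.png'); print(n,d['fx'],d['fy'],d['cx'],d['cy'],d['k1'],d['R'].tolist(),(-d['R'].T@d['t']).tolist())
E
```

```text
{'time_s': 0.0, 'joint_pos': array([ 1.06881092,  0.33385359,  0.03986064,  1.46628061, -0.01338551,
        1.34332783, -0.05850021]), 'joint_vel': array([-0.00053321, -0.00296851, -0.00150384,  0.00018589, -0.00047247,
        0.00052185,  0.00073435]), 'effort': array([ 2.70021155e-04, -6.58565211e+01,  1.36546478e+00, -4.05560803e+01,
        1.68228114e-02,  1.26871420e-02, -6.17794217e-05]), 'ee_pos': array([ 0.25457996, -0.59756048,  0.23045358]), 'orientation': array([-3.13999318e+00,  1.16582510e-04,  4.02783652e-01]), 'force': array([-0.40376376,  0.47759052, -0.18227617]), 'ft_torque': array([ 0.00501892, -0.04011389, -0.00798327]), 'finger_force': 0.0, 'width': 0.9974087237922145}
scene 464.7513404936013 464.7513404936013 280.8312182290026 205.56383681065472 0.01939416817548354 [[0.6137498805735478, 0.7894880894900206, -0.004431777222881275], [0.47370661988274093, -0.3727397075292434, -0.7979142489705788], [-0.6315956953425383, 0.48762041280530033, -0.6027546852910928]] [1.1544329902221326, -0.4822990003972761, 0.6778186594117834]
top 485.4158565075046 485.4158565075046 278.41356991870657 212.68856316303751 -0.1359920350598759 [[-0.023162757677803517, -0.9996230883941776, 0.014736614470264725], [-0.9824159841240272, 0.020027484508573033, -0.18562794509953887], [0.18526284245465383, -0.01877714071803077, -0.9825095919084336]] [0.31628725897475707, 0.010431002975110244, 1.1559797324601653]
```

View pics/top0.png

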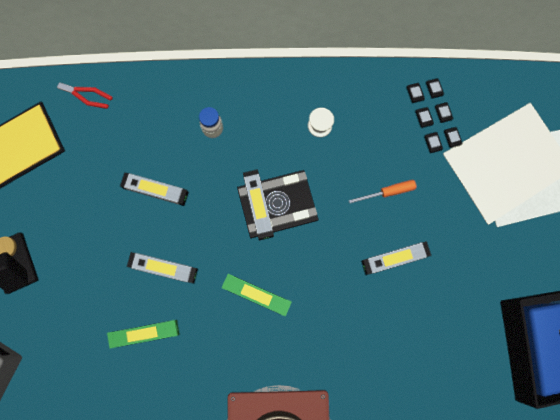

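View pics/scene0.png

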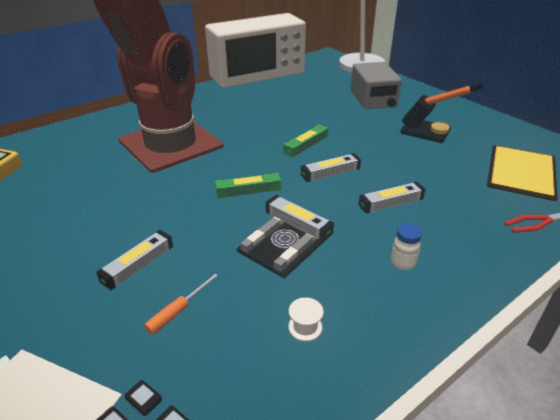

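The top view shows loose silver modules at about (155,188), (162,267) and (396,257). Module_d is on the cradle at (258,205), its free marks are near (292,180) and (300,215), and the green decoys are at (256,295) and (143,333). The scene view shows the same modules at (392,197), (331,167) and (136,259), and the cradle at (285,235).

```bash
cat > m.py <<'E'
from h import *
def lab(d):
    b,g,r=[d['img'][...,i].astype(int) for i in range(3)]
    m=((r>150)&(g>130)&(b<110)&(abs(r-g)<70)).astype(np.uint8)
    n,L,s,c=cv2.connectedComponentsWithStats(m)
    return [(c[i],s[i,4],L==i) for i in range(1,n) if 60<s[i,4]<900]
def rect(p):
    (c,(w,h),a)=cv2.minAreaRect((p[:,:2]*1000).astype(np.float32))
    if w<h: w,h,a=h,w,a+90
    return np.round(c,1),round(w,1),round(h,1),round((a+90)%180-90,1)
E
python3 - <<'E'
from m import *
for n in('top','scene'):
    d=load(n); P=cloud(d); print(n)
    for c,s,m in lab(d): 
        q=P[m]; print('label',c.round(1),s,'depth z',np.median(q[:,2]).round(4),'xyz',np.median(q,0).round(4),'rect@med',rect(onplane(d,*np.nonzero(m)[::-1],np.median(q[:,2]))))
    z=P[...,2]; M=((z>.018)&(z<.045)&(d['range_z']>0)).astype(np.uint8)
    nn,L,st,cc=cv2.connectedComponentsWithStats(M)
    for i in range(1,nn):
        if 150<st[i,4]<6000:
            q=P[L==i]; q=q[q[:,2]>np.percentile(q[:,2],50)-.003]; print('body',cc[i].round(0),st[i,4],np.median(q[:,2]).round(4),rect(q))
# triangulate labels
T,S=load('top'),load('scene')
for a,_,_ in lab(T):
  for b,_,_ in lab(S):
    o1,o2=[-x['R'].T@x['t'] for x in(T,S)]
    r1=onplane(T,*a,0.)-o1;r2=onplane(S,*b,0.)-o2
    k=np.linalg.lstsq(np.stack([r1,-r2],1),o2-o1,rcond=None)[0]
    p,q=o1+k[0]*r1,o2+k[1]*r2
    if np.linalg.norm(p-q)<.006: print('tri',a.round(0),b.round(0),((p+q)/2).round(4),'gap',np.linalg.norm(p-q).round(4))
cv2.imwrite('pics/c1.png',cv2.resize(T['img'][155:255,220:340],None,fx=6,fy=6,interpolation=cv2.INTER_CUBIC)[:600])
E
```

```text
top
label [152.4 187.3] 232 depth z 0.0311 xyz [0.5964 0.2902 0.0311] rect@med (array([596.6, 289.5]), 66.4, 20.7, 72.8)
label [257.6 203.3] 264 depth z 0.0619 xyz [0.5459 0.0364 0.0619] rect@med (array([545.9,  37.1]), 66.7, 21.2, 12.8)
label [  6.  244.9] 200 depth z 0.0331 xyz [0.462  0.6504 0.0331] rect@med (array([462.1, 648.7]), 40.8, 34.6, 4.0)
label [397.1 257.2] 246 depth z 0.0313 xyz [ 0.4165 -0.2871  0.0313] rect@med (array([ 416.4, -287.4]), 67.3, 20.6, -75.4)
label [160.9 267. ] 253 depth z 0.0311 xyz [0.4055 0.2645 0.0311] rect@med (array([405.6, 265.2]), 66.1, 20.7, 76.1)
label [256.2 294.4] 339 depth z 0.0311 xyz [0.3392 0.0446 0.0311] rect@med (array([338.8,  44.5]), 70.4, 25.0, 65.1)
label [141.4 333.9] 336 depth z 0.031 xyz [0.2525 0.3092 0.031 ] rect@med (array([252.8, 308.9]), 70.6, 25.0, -80.1)
body [284. 181.] 388 0.0312 (array([606.3, -25.8]), 108.9, 19.5, -76.1)
body [153. 188.] 1018 0.031 (array([596.7, 289.4]), 160.9, 37.8, 73.1)
body [398. 188.] 304 0.0252 (array([ 586.5, -304.2]), 84.2, 23.3, -73.4)
body [293. 217.] 393 0.0312 (array([518.8, -46.3]), 110.
[... 2356 characters left out ...]
97 (array([ 418.1, -289.4]), 161.6, 41.2, -75.1)
body [404. 257.] 287 0.0376 (array([762.7, 134.7]), 54.0, 24.0, 37.9)
body [165. 313.] 481 0.0236 (array([ 589.4, -308. ]), 83.8, 21.8, -75.6)
body [306. 323.] 195 0.0434 (array([ 770.2, -126.8]), 56.4, 31.0, 78.5)
tri [152. 187.] [392. 192.] [0.5963 0.289  0.0282] gap 0.0027
tri [258. 203.] [299. 212.] [0.5465 0.037  0.0571] gap 0.0001
tri [  6. 245.] [440. 126.] [0.4619 0.6492 0.0331] gap 0.0012
tri [397. 257.] [134. 253.] [ 0.4162 -0.2894  0.0277] gap 0.0026
tri [161. 267.] [331. 162.] [0.4053 0.265  0.0282] gap 0.0016
tri [256. 294.] [248. 180.] [0.3384 0.0439 0.0285] gap 0.0011
tri [141. 334.] [306. 135.] [0.2519 0.3084 0.0282] gap 0.0026
```

View pics/c1.png

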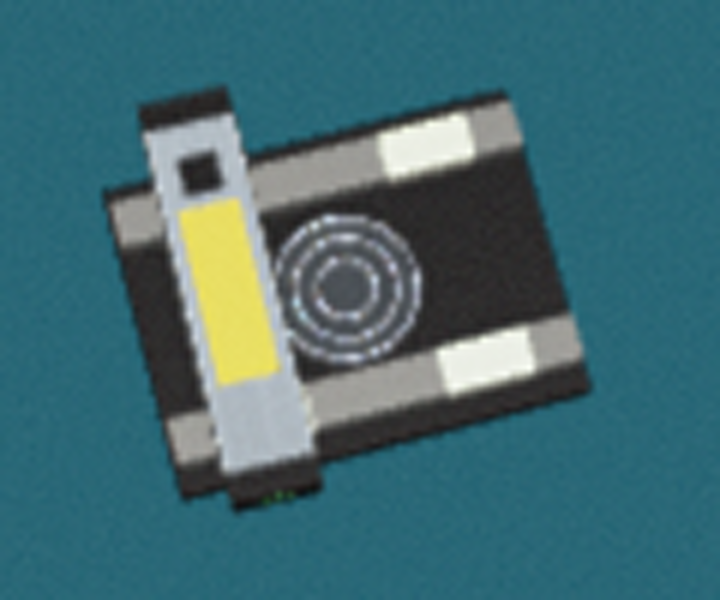

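Enlarged, the crop shows the free white marks centred at about (425,147) and (487,360), which is about (290.8,179.5) and (301.2,215) in the full picture. The fan centre is at about (345,288). The heights from depth and from triangulation agree: module tops 0.030 and module_d top 0.06.

```bash
cat >> h.py <<'E'
def go(x,y,z,yaw):  # slide & spin from the measured pose
    s=manip.read_state(); p=s['ee_pos']; a=s['orientation'][2]
    dx,dy,dz=np.array([x,y,z])-p; c,n=np.cos(a),np.sin(a)
    sp=-((yaw-np.degrees(a)+180)%360-180)
    print('t',round(s['time_s'],2),'pos',p.round(4),'rpy',np.degrees(s['orientation']).round(2),'q7',s['joint_pos'][6].round(2),'F',s['force'].round(2),'w',round(s['width'],3))
    print('slide',[round(v,4) for v in (c*dx+n*dy, n*dx-c*dy, -dz)],'spin',round(sp,1))
E
python3 - <<'E'
from m import *
for n,box in(('top',(235,165,325,240)),('scene',(235,190,335,275))):
    d=load(n); u0,v0,u1,v1=box
    m=np.zeros((420,560),np.uint8); m[v0:v1,u0:u1]=(d['img'][v0:v1,u0:u1].min(2)>205)
    k,L,s,c=cv2.connectedComponentsWithStats(m); C=[]
    for i in range(1,k):
        if s[i,4]>40:
            q=onplane(d,*np.nonzero(L==i)[::-1],.03); r=rect(q); C.append(q.mean(0)); print(n,c[i].round(1),s[i,4],r,q.mean(0).round(4))
    if len(C)==2: print('low2',(C[0]+C[1])/2,'dist',np.linalg.norm(C[0]-C[1]),'ang',np.degrees(np.arctan2(*(C[0]-C[1])[1::-1])))
d=load('top'); print('fan',onplane(d,277.1,202.6,.012))
go(.417,-.288,.15,104.4)
E
```

```text
top [290.7 178.6] 101 (array([611.1, -42.1]), 34.7, 16.7, -76.6) [ 0.611  -0.0424  0.03  ]
top [300.6 214.4] 107 (array([523.3, -63.5]), 34.7, 16.8, -76.9) [ 0.5234 -0.0634  0.03  ]
low2 [ 0.56719395 -0.05285966  0.03      ] dist 0.09015551143030372 ang 13.47209719813148
scene [254.8 235.3] 71 (array([524.2, -66. ]), 32.1, 14.8, -77.3) [ 0.5243 -0.0663  0.03  ]
scene [288.4 252.9] 84 (array([611.5, -44.3]), 32.7, 15.0, -74.9) [ 0.6115 -0.0444  0.03  ]
low2 [ 0.56788379 -0.05531999  0.03      ] dist 0.08984803783548827 ang -165.88057315655462
fan [ 0.55677953 -0.00884183  0.012     ]
t 0.1 pos [ 0.2546 -0.5976  0.2305] rpy [-179.92    0.     23.08] q7 -0.06 F [-0.65  0.47 -0.21] w 0.997
slide [np.float64(0.2707), np.float64(-0.2212), np.float64(0.0805)] spin -81.3
```

Emit:
{"name": "play_rows", "arguments": {
  "plan": [
    {"slide": [0.271,-0.221,0.08],"spin": -81.3},
    {"slide": [0.271,-0.221,0.08],"spin": -81.3},
    {"slide": [0.271,-0.221,0.08],"spin": -81.3},
    {"slide": [0.271,-0.221,0.08],"spin": -81.3},
    {"slide": [0.271,-0.221,0.08],"spin": -81.3},
    {"slide": [0.271,-0.221,0.08],"spin": -81.3},
    {"slide": [0.271,-0.221,0.08],"spin": -81.3},
    {"slide": [0.271,-0.221,0.08],"spin": -81.3},
    {"slide": [0.271,-0.221,0.08],"spin": -81.3},
    {"slide": [0.271,-0.221,0.08],"spin": -81.3},
    {"slide": [0.271,-0.221,0.08],"spin": -81.3}
  ],
  "gripper": 1,
  "newtons": 60
}}

```text
time_s: 1.48
ee_pos: [0.4173, -0.2885, 0.1513]
orientation: [-3.141, -0.0, 1.82]
force: [0.1, 0.1, -0.2]
width: 0.999
finger_force: 0.0
```

```bash
python3 -c "
from h import *
go(.417,-.288,.003,104.4)"
```

```text
t 1.48 pos [ 0.4173 -0.2885  0.1513] rpy [-1.7999e+02 -1.0000e-02  1.0428e+02] q7 0.73 F [ 0.05  0.09 -0.18] w 0.999
slide [np.float64(0.0006), np.float64(-0.0002), np.float64(0.1483)] spin -0.1
```

Emit:
{"name": "play_rows", "arguments": {
  "plan": [
    {"slide": [0,0,0.05],"spin": 0},
    {"slide": [0,0,0.1],"spin": 0},
    {"slide": [0,0,0.125],"spin": 0},
    {"slide": [0,0,0.138],"spin": 0},
    {"slide": [0,0,0.146],"spin": 0},
    {"slide": [0,0,0.147],"spin": 0},
    {"slide": [0,0,0.147],"spin": 0}
  ]
}}

```text
time_s: 2.35
ee_pos: [0.418, -0.2888, 0.0051]
orientation: [3.141, 0.001, 1.822]
force: [0.5, 0.5, 0.3]
width: 1.003
finger_force: 0.0
```

Emit:
{"name": "play_rows", "arguments": {
  "plan": [
    {"slide": [0,0,0],"spin": 0},
    {"slide": [0,0,0],"spin": 0},
    {"slide": [0,0,0],"spin": 0},
    {"slide": [0,0,0],"spin": 0},
    {"slide": [0,0,0],"spin": 0},
    {"slide": [0,0,0],"spin": 0},
    {"slide": [0,0,0],"spin": 0}
  ],
  "gripper": 0,
  "newtons": 60
}}

```text
time_s: 3.22
ee_pos: [0.4177, -0.2886, 0.0048]
orientation: [3.141, 0.0, 1.822]
force: [-0.9, 0.3, 5.5]
width: 0.411
finger_force: 61.1
```

Emit:
{"name": "play_rows", "arguments": {
  "plan": [
    {"slide": [0,0,-0.01],"spin": 0},
    {"slide": [0,0,-0.03],"spin": 0},
    {"slide": [0,0,-0.04],"spin": 0},
    {"slide": [0,0,-0.04],"spin": 0},
    {"slide": [0,0,-0.04],"spin": 0},
    {"slide": [0,0,-0.04],"spin": 0}
  ]
}}

```text
time_s: 3.98
ee_pos: [0.417, -0.2881, 0.0437]
orientation: [-3.141, -0.001, 1.822]
force: [-0.8, 0.3, -2.3]
width: 0.412
finger_force: 60.1
```

Run:
```python
from h import *
s=[]
for _ in range(4):
    grab('top'); s.append(manip.read_state()['force'])
print(np.round(s,2))
grab('scene','l1.png')
go(.417,-.288,.006,104.4)
```

```text
[[ 0.13  0.32 -2.94]
 [ 0.19  0.07 -1.16]
 [-0.6   0.07 -1.85]
 [ 0.23  0.68 -3.22]]
t 4.22 pos [ 0.4174 -0.2883  0.0441] rpy [-1.7999e+02 -2.0000e-02  1.0438e+02] q7 0.68 F [-0.3  -0.76 -2.34] w 0.412
slide [np.float64(0.0004), np.float64(-0.0003), np.float64(0.0381)] spin -0.0
```

About 2.3 N, so this one is light. I'll put it back and try the next.

Emit:
{"name": "play_rows", "arguments": {
  "plan": [
    {"slide": [0,0,0.02],"spin": 0},
    {"slide": [0,0,0.033],"spin": 0},
    {"slide": [0,0,0.037],"spin": 0},
    {"slide": [0,0,0.039],"spin": 0},
    {"slide": [0,0,0.039],"spin": 0},
    {"slide": [0,0,0.039],"spin": 0}
  ]
}}

```text
time_s: 4.97
ee_pos: [0.4178, -0.2886, 0.0058]
orientation: [3.141, 0.001, 1.822]
force: [-0.3, 0.7, -1.7]
width: 0.41
finger_force: 60.1
```

Emit:
{"name": "play_rows", "arguments": {
  "plan": [
    {"slide": [0,0,0],"spin": 0},
    {"slide": [0,0,0],"spin": 0},
    {"slide": [0,0,0],"spin": 0},
    {"slide": [0,0,0],"spin": 0},
    {"slide": [0,0,-0.05],"spin": 0},
    {"slide": [0,0,-0.11],"spin": 0},
    {"slide": [0,0,-0.145],"spin": 0},
    {"slide": [0,0,-0.145],"spin": 0},
    {"slide": [0,0,-0.145],"spin": 0}
  ],
  "gripper": 1
}}

```text
time_s: 6.1
ee_pos: [0.4171, -0.2883, 0.1497]
orientation: [-3.141, -0.0, 1.822]
force: [-0.3, 0.8, -0.1]
width: 1.001
finger_force: 0.0
```

```bash
python3 -c "
from h import *
go(.405,.265,.15,75.5)"
```

```text
t 6.1 pos [ 0.4171 -0.2883  0.1497] rpy [-1.7997e+02 -3.0000e-02  1.0437e+02] q7 0.73 F [-0.29  0.78 -0.06] w 1.001
slide [np.float64(0.539), np.float64(0.1256), np.float64(-0.0003)] spin 28.9
```

Emit:
{"name": "play_rows", "arguments": {
  "plan": [
    {"slide": [0.25,0.13,0],"spin": 14},
    {"slide": [0.25,0.13,0],"spin": 14},
    {"slide": [0.25,0.13,0],"spin": 14},
    {"slide": [0.25,0.13,0],"spin": 14},
    {"slide": [0.25,0.13,0],"spin": 14},
    {"slide": [0.539,0.126,0],"spin": 28.9},
    {"slide": [0.539,0.126,0],"spin": 28.9},
    {"slide": [0.539,0.126,0],"spin": 28.9},
    {"slide": [0.539,0.126,0],"spin": 28.9},
    {"slide": [0.539,0.126,0],"spin": 28.9},
    {"slide": [0.539,0.126,0],"spin": 28.9},
    {"slide": [0.539,0.126,0],"spin": 28.9}
  ]
}}

```text
time_s: 7.6
ee_pos: [0.4053, 0.2641, 0.1492]
orientation: [-3.14, 0.001, 1.317]
force: [0.1, -0.6, 0.6]
width: 0.998
finger_force: 0.0
```

```bash
python3 -c "
from h import *
go(.405,.265,.005,75.5)"
```

```text
t 7.6 pos [0.4053 0.2641 0.1492] rpy [-1.799e+02  7.000e-02  7.548e+01] q7 -1.01 F [ 0.12 -0.59  0.57] w 0.998
slide [np.float64(0.0008), np.float64(-0.0005), np.float64(0.1442)] spin -0.0
```

Emit:
{"name": "play_rows", "arguments": {
  "plan": [
    {"slide": [0,0,0.05],"spin": 0},
    {"slide": [0,0,0.1],"spin": 0},
    {"slide": [0,0,0.125],"spin": 0},
    {"slide": [0,0,0.138],"spin": 0},
    {"slide": [0.001,0,0.144],"spin": 0},
    {"slide": [0.001,0,0.144],"spin": 0},
    {"slide": [0.001,0,0.144],"spin": 0}
  ]
}}

```text
time_s: 8.48
ee_pos: [0.4066, 0.2662, 0.0072]
orientation: [3.14, -0.001, 1.317]
force: [-0.2, -0.8, -0.2]
width: 0.999
finger_force: 0.0
```

Emit:
{"name": "play_rows", "arguments": {
  "plan": [
    {"slide": [0,0,0],"spin": 0},
    {"slide": [0,0,0],"spin": 0},
    {"slide": [0,0,0],"spin": 0},
    {"slide": [0,0,0],"spin": 0},
    {"slide": [0,0,0],"spin": 0},
    {"slide": [0,0,0],"spin": 0}
  ],
  "gripper": 0,
  "newtons": 70
}}

```text
time_s: 9.22
ee_pos: [0.406, 0.2662, 0.0068]
orientation: [3.141, -0.0, 1.317]
force: [-1.7, -0.7, 6.6]
width: 0.409
finger_force: 70.9
```

Emit:
{"name": "play_rows", "arguments": {
  "plan": [
    {"slide": [0,0,-0.01],"spin": 0},
    {"slide": [0,0,-0.03],"spin": 0},
    {"slide": [0,0,-0.04],"spin": 0},
    {"slide": [0,0,-0.04],"spin": 0},
    {"slide": [0,0,-0.04],"spin": 0},
    {"slide": [0,0,-0.04],"spin": 0}
  ]
}}

```text
time_s: 9.98
ee_pos: [0.4056, 0.2657, 0.0459]
orientation: [-3.141, 0.001, 1.317]
force: [0.9, -0.6, -6.4]
width: 0.403
finger_force: 71.2
```

Run:
```python
from h import *
s=[]
for _ in range(4):
    grab('top'); s.append(manip.read_state()['force'])
print(np.round(s,2))
print('back');go(.405,.265,.006,75.5)
print('low2');go(.5675,-.054,.11,13.7)
```

```text
[[ 0.08 -0.23 -5.66]
 [-0.15  0.41 -5.49]
 [ 0.21  0.92 -6.26]
 [ 1.05 -0.57 -5.84]]
back
t 10.18 pos [0.4058 0.2659 0.0461] rpy [-1.7997e+02  1.0000e-02  7.5480e+01] q7 -1.14 F [ 1.05 -0.57 -5.84] w 0.407
slide [np.float64(-0.0011), np.float64(-0.0005), np.float64(0.0401)] spin -0.0
low2
t 10.18 pos [0.4058 0.2659 0.0461] rpy [-1.7997e+02  1.0000e-02  7.5480e+01] q7 -1.14 F [ 1.05 -0.57 -5.84] w 0.407
slide [np.float64(-0.2692), np.float64(0.2368), np.float64(-0.0639)] spin 61.8
```

5.9 N, so this is the potted one. Next: the free white marks.

Emit:
{"name": "play_rows", "arguments": {
  "plan": [
    {"slide": [0,0,-0.03],"spin": 0},
    {"slide": [-0.01,0.01,-0.065],"spin": 3},
    {"slide": [-0.035,0.03,-0.075],"spin": 9},
    {"slide": [-0.07,0.06,-0.075],"spin": 17},
    {"slide": [-0.105,0.09,-0.075],"spin": 25},
    {"slide": [-0.14,0.125,-0.075],"spin": 33},
    {"slide": [-0.175,0.155,-0.075],"spin": 41},
    {"slide": [-0.21,0.185,-0.075],"spin": 49},
    {"slide": [-0.24,0.21,-0.075],"spin": 55},
    {"slide": [-0.26,0.228,-0.075],"spin": 60},
    {"slide": [-0.269,0.237,-0.075],"spin": 61.8},
    {"slide": [-0.269,0.237,-0.075],"spin": 61.8},
    {"slide": [-0.269,0.237,-0.075],"spin": 61.8}
  ]
}}

```text
time_s: 11.8
ee_pos: [0.5675, -0.0522, 0.1213]
orientation: [-3.141, 0.0, 0.242]
force: [-0.3, 0.1, -5.3]
width: 0.407
finger_force: 72.1
```

Run:
```python
from m import *
d=grab('scene','p1.png'); t=grab('top','p1t.png')
for n,x in(('top',t),('scene',d)):
    P=cloud(x)
    for c,s,m in lab(x): 
        q=P[m]; print(n,c.round(1),np.median(q,0).round(4),rect(onplane(x,*np.nonzero(m)[::-1],np.median(q[:,2]))))
go(.5675,-.054,.0375,13.7)
cv2.imwrite('pics/p1c.png',cv2.resize(d['img'][150:300,200:400],None,fx=4,fy=4,interpolation=cv2.INTER_CUBIC))
```

```text
top [152.6 187.3] [0.5964 0.2894 0.0314] (array([596.5, 289.1]), 65.7, 20.7, 72.9)
top [257.6 203.4] [0.5459 0.0363 0.0614] (array([545.7,  37. ]), 65.1, 20.1, 12.8)
top [  6.1 244.8] [0.4621 0.6497 0.0327] (array([462. , 648.9]), 41.0, 34.6, 4.0)
top [396.7 256.7] [ 0.4173 -0.2865  0.0314] (array([ 417.4, -285.9]), 68.3, 19.6, -75.6)
top [255.2 293.9] [0.3401 0.0469 0.0313] (array([338.9,  44.8]), 71.1, 25.0, 65.1)
top [141.4 333.9] [0.2525 0.3088 0.0314] (array([252.7, 308.8]), 71.4, 25.5, -79.8)
scene [440. 126.] [0.4577 0.6531 0.0298] (array([458.1, 654.3]), 47.1, 38.2, 51.4)
scene [305.7 135.2] [0.2527 0.305  0.0292] (array([252.7, 306.9]), 70.3, 25.5, -80.0)
scene [  7.5 155.6] [-0.1253 -0.3989  0.0419] (array([-133.9, -397.2]), 85.7, 40.4, -12.3)
scene [392.1 191.8] [0.5971 0.2863 0.0294] (array([596.9, 286.7]), 64.8, 17.8, 73.5)
scene [276.6 202.4] [ 0.5831 -0.0509  0.1442] (array([580.3, -52.8]), 41.4, 20.6, 15.1)
scene [134.7 253.5] [ 0.4194 -0.2919  0.0301] (array([ 419.6, -289.7]), 66.5, 20.1, -75.4)
t 11.9 pos [ 0.5676 -0.0524  0.1214] rpy [-179.98   -0.     13.83] q7 -1.43 F [ 0.24 -0.52 -6.38] w 0.405
slide [np.float64(-0.0005), np.float64(0.0015), np.float64(0.0839)] spin 0.1
```

View pics/p1c.png

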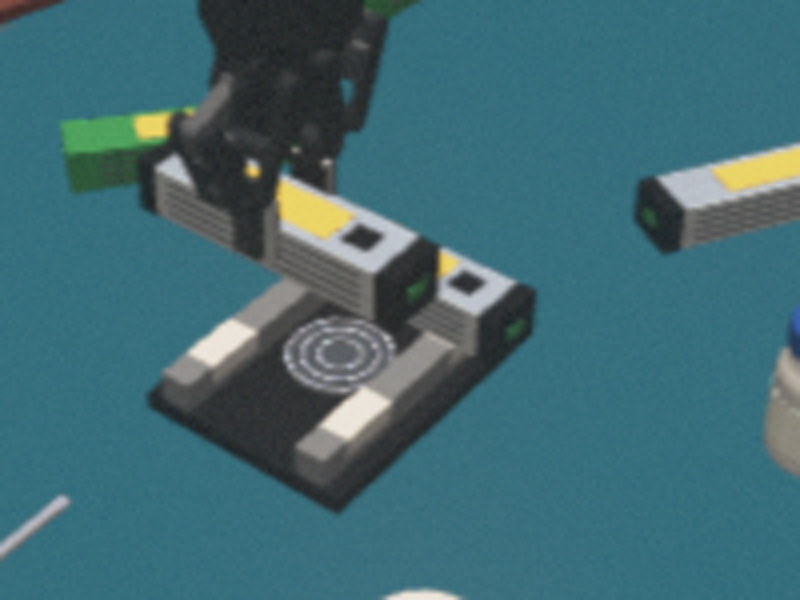

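The module is held level above the free white marks, which are at crop (225,345) and (355,425). Module_d is undisturbed. Lowering it.

Emit:
{"name": "play_rows", "arguments": {
  "plan": [
    {"slide": [0,0.001,0.03],"spin": 0},
    {"slide": [0,0.0015,0.055],"spin": 0},
    {"slide": [0,0.0015,0.072],"spin": 0},
    {"slide": [0,0.0015,0.079],"spin": 0},
    {"slide": [0,0.0015,0.082],"spin": 0},
    {"slide": [0,0.0015,0.083],"spin": 0},
    {"slide": [0,0.0015,0.083],"spin": 0}
  ]
}}

```text
time_s: 12.78
ee_pos: [0.5687, -0.0554, 0.0389]
orientation: [3.141, -0.001, 0.239]
force: [-0.1, 0.3, -5.5]
width: 0.41
finger_force: 72.1
```

```bash
python3 -c "
from h import *
go(.5675,-.054,.0368,13.7)"
```

```text
t 12.78 pos [ 0.5687 -0.0554  0.0389] rpy [ 1.7998e+02 -5.0000e-02  1.3670e+01] q7 -1.47 F [-0.14  0.31 -5.49] w 0.41
slide [np.float64(-0.0008), np.float64(-0.0016), np.float64(0.0021)] spin -0.0
```

Emit:
{"name": "play_rows", "arguments": {
  "plan": [
    {"slide": [-0.001,-0.001,0.001],"spin": 0},
    {"slide": [-0.001,-0.001,0.002],"spin": 0},
    {"slide": [-0.001,-0.001,0.0025],"spin": 0},
    {"slide": [-0.001,-0.001,0.0025],"spin": 0}
  ]
}}

```text
time_s: 13.28
ee_pos: [0.5671, -0.0545, 0.0368]
orientation: [3.141, 0.0, 0.239]
force: [-6.1, -0.3, 6.2]
width: 0.406
finger_force: 73.9
```

Emit:
{"name": "play_rows", "arguments": {
  "plan": [
    {"slide": [0,0,0],"spin": 0},
    {"slide": [0,0,0],"spin": 0},
    {"slide": [0,0,0],"spin": 0},
    {"slide": [0,0,0],"spin": 0},
    {"slide": [0,0,-0.03],"spin": 0},
    {"slide": [0,0,-0.07],"spin": 0},
    {"slide": [0,0,-0.12],"spin": 0},
    {"slide": [0,0,-0.12],"spin": 0}
  ],
  "gripper": 0.9
}}

```text
time_s: 14.28
ee_pos: [0.5696, -0.0546, 0.1601]
orientation: [3.139, -0.007, 0.239]
force: [0.7, 0.5, -1.0]
width: 0.902
finger_force: 0.0
```

```bash
python3 -c "
from h import *
go(.597,.2885,.12,73)"
```

```text
t 14.28 pos [ 0.5696 -0.0546  0.1601] rpy [179.85  -0.39  13.68] q7 -1.42 F [ 0.74  0.52 -0.98] w 0.902
slide [np.float64(0.1078), np.float64(-0.3268), np.float64(0.0401)] spin -59.3
```

Emit:
{"name": "play_rows", "arguments": {
  "plan": [
    {"slide": [0.11,-0.327,0.037],"spin": -59.3},
    {"slide": [0.11,-0.327,0.037],"spin": -59.3},
    {"slide": [0.11,-0.327,0.037],"spin": -59.3},
    {"slide": [0.11,-0.327,0.037],"spin": -59.3},
    {"slide": [0.11,-0.327,0.037],"spin": -59.3},
    {"slide": [0.11,-0.327,0.037],"spin": -59.3},
    {"slide": [0.11,-0.327,0.037],"spin": -59.3},
    {"slide": [0.11,-0.327,0.037],"spin": -59.3}
  ]
}}

```text
time_s: 15.28
ee_pos: [0.5966, 0.288, 0.118]
orientation: [-3.141, 0.001, 1.272]
force: [-0.7, -1.0, -0.2]
width: 0.894
finger_force: 0.0
```

Run:
```python
from m import *
t=grab('top','p2t.png');d=grab('scene','p2s.png')
for n,x in(('top',t),('scene',d)):
    P=cloud(x)
    for c,s,m in lab(x): 
        q=P[m]; print(n,c.round(1),np.median(q,0).round(4),rect(onplane(x,*np.nonzero(m)[::-1],np.median(q[:,2]))))
go(.597,.2885,.005,73)
cv2.imwrite('pics/p2c.png',cv2.resize(t['img'][155:255,220:340],None,fx=6,fy=6,interpolation=cv2.INTER_CUBIC)[:600])
```

```text
top [297.1 193.8] [ 0.5658 -0.0545  0.0614] (array([566.3, -54.8]), 66.0, 20.5, 12.7)
top [257.6 203.3] [0.5458 0.0364 0.0615] (array([545.8,  36.8]), 65.2, 20.2, 12.1)
top [  6.1 244.9] [0.462  0.6499 0.0327] (array([462. , 648.9]), 41.0, 34.6, 4.0)
top [397.  256.6] [ 0.4177 -0.2871  0.0312] (array([ 417.9, -287.3]), 65.2, 19.9, -75.4)
top [141.4 333.9] [0.2525 0.3084 0.0313] (array([252.8, 308.9]), 71.4, 25.5, -79.8)
scene [439.9 126. ] [0.4588 0.6532 0.0299] (array([457.7, 653.5]), 48.6, 38.2, 51.4)
scene [305.8 135.2] [0.2527 0.306  0.029 ] (array([252.1, 307.2]), 70.3, 26.0, -80.0)
scene [  7.5 155.7] [-0.1254 -0.3995  0.0418] (array([-132.1, -397.6]), 89.9, 40.4, -12.3)
scene [247.7 179.8] [0.34   0.0426 0.0296] (array([339.4,  42.8]), 70.8, 26.0, 64.7)
scene [392.2 191.7] [0.5969 0.2875 0.0295] (array([596.9, 286.6]), 64.8, 17.9, 73.5)
scene [298.9 211.8] [0.5488 0.0342 0.0599] (array([547.5,  34.6]), 65.6, 17.9, 12.3)
scene [270.5 233.5] [ 0.5679 -0.0574  0.0599] (array([567.6, -57.3]), 65.2, 19.2, 13.5)
scene [134.7 253.4] [ 0.4198 -0.2916  0.0301] (array([ 419.6, -289.9]), 66.2, 20.1, -75.4)
t 15.38 pos [0.5971 0.2873 0.1186] rpy [1.7998e+02 6.0000e-02 7.2820e+01] q7 -1.07 F [-0.13  0.19  0.63] w 0.894
slide [np.float64(0.0011), np.float64(-0.0005), np.float64(0.1136)] spin -0.2
```

View pics/p2c.png

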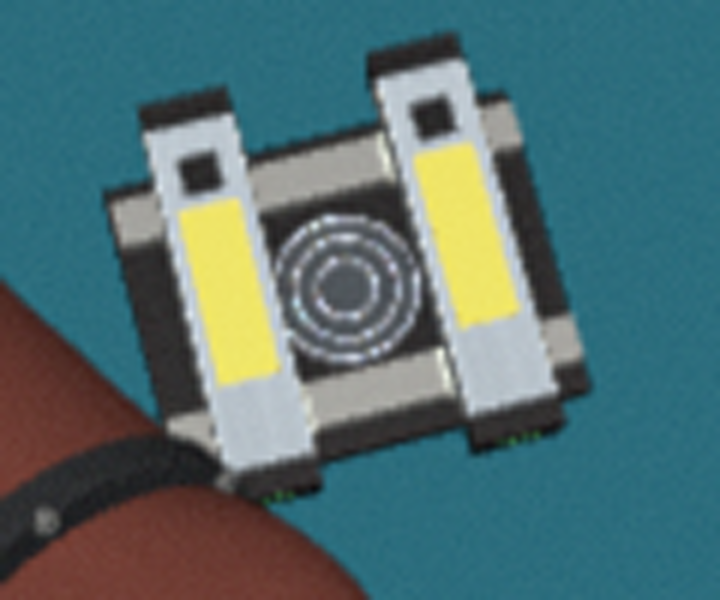

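The heavy module lies across the free marks. White slivers at crop (387,155) and (445,368) show it about 2 mm outward, which is fine. Next, the light module under the gripper.

Emit:
{"name": "play_rows", "arguments": {
  "plan": [
    {"slide": [0,0,0.05],"spin": 0},
    {"slide": [0.001,0,0.085],"spin": 0},
    {"slide": [0.001,0,0.105],"spin": 0},
    {"slide": [0.001,0,0.112],"spin": 0},
    {"slide": [0.001,0,0.114],"spin": 0},
    {"slide": [0.001,0,0.114],"spin": 0}
  ]
}}

```text
time_s: 16.12
ee_pos: [0.5976, 0.2905, 0.0061]
orientation: [3.14, -0.001, 1.273]
force: [0.8, 0.2, -0.6]
width: 0.9
finger_force: 0.0
```

Emit:
{"name": "play_rows", "arguments": {
  "plan": [
    {"slide": [0,0,0],"spin": 0},
    {"slide": [0,0,0],"spin": 0},
    {"slide": [0,0,0],"spin": 0},
    {"slide": [0,0,0],"spin": 0},
    {"slide": [0,0,0],"spin": 0},
    {"slide": [0,0,0],"spin": 0}
  ],
  "gripper": 0,
  "newtons": 60
}}

```text
time_s: 16.88
ee_pos: [0.5972, 0.2904, 0.0055]
orientation: [3.141, -0.001, 1.274]
force: [-0.7, -0.2, 5.9]
width: 0.41
finger_force: 62.0
```

Emit:
{"name": "play_rows", "arguments": {
  "plan": [
    {"slide": [0,0,-0.01],"spin": 0},
    {"slide": [0,0,-0.04],"spin": 0},
    {"slide": [0,0,-0.09],"spin": 0},
    {"slide": [0,0,-0.14],"spin": 0},
    {"slide": [0,0,-0.15],"spin": 0},
    {"slide": [0,0,-0.15],"spin": 0},
    {"slide": [0,0,-0.15],"spin": 0}
  ]
}}

```text
time_s: 17.75
ee_pos: [0.5961, 0.2894, 0.1529]
orientation: [-3.14, 0.002, 1.274]
force: [-0.5, -0.6, -1.7]
width: 0.411
finger_force: 61.2
```

```bash
python3 -c "
from h import *
go(.6005,.0004,.15,103.7)"
```

```text
t 17.75 pos [0.5961 0.2894 0.1529] rpy [-1.7989e+02  1.1000e-01  7.2970e+01] q7 -1.06 F [-0.46 -0.57 -1.75] w 0.411
slide [np.float64(-0.275), np.float64(0.0888), np.float64(0.0029)] spin -30.7
```

Emit:
{"name": "play_rows", "arguments": {
  "plan": [
    {"slide": [-0.02,0.007,0],"spin": -3},
    {"slide": [-0.06,0.02,0],"spin": -8},
    {"slide": [-0.1,0.033,0],"spin": -13},
    {"slide": [-0.145,0.047,0],"spin": -18},
    {"slide": [-0.19,0.061,0],"spin": -23},
    {"slide": [-0.23,0.074,0],"spin": -27},
    {"slide": [-0.258,0.083,0],"spin": -30},
    {"slide": [-0.27,0.087,0],"spin": -30.7},
    {"slide": [-0.273,0.088,0.002],"spin": -30.7},
    {"slide": [-0.273,0.088,0.002],"spin": -30.7},
    {"slide": [-0.273,0.088,0.002],"spin": -30.7}
  ]
}}

```text
time_s: 19.12
ee_pos: [0.601, 0.005, 0.1528]
orientation: [3.141, -0.001, 1.811]
force: [0.4, 0.1, -0.8]
width: 0.409
finger_force: 61.2
```

```bash
python3 -c "
from h import *
go(.6001,.0027,.066,103.7)"
```

```text
t 19.12 pos [0.601  0.005  0.1528] rpy [ 1.7999e+02 -4.0000e-02  1.0378e+02] q7 -0.07 F [ 0.4   0.07 -0.85] w 0.409
slide [np.float64(-0.002), np.float64(-0.0015), np.float64(0.0868)] spin 0.1
```

Emit:
{"name": "play_rows", "arguments": {
  "plan": [
    {"slide": [-0.002,-0.001,0.03],"spin": 0},
    {"slide": [-0.002,-0.001,0.055],"spin": 0},
    {"slide": [-0.002,-0.001,0.072],"spin": 0},
    {"slide": [-0.002,-0.001,0.08],"spin": 0},
    {"slide": [-0.002,-0.001,0.084],"spin": 0},
    {"slide": [-0.002,-0.001,0.084],"spin": 0},
    {"slide": [-0.002,-0.001,0.084],"spin": 0}
  ]
}}

```text
time_s: 20.0
ee_pos: [0.6011, 0.0011, 0.0695]
orientation: [3.141, 0.0, 1.809]
force: [1.0, 0.2, -2.4]
width: 0.407
finger_force: 61.2
```

```bash
python3 -c "
from h import *
go(.6001,.0027,.0655,103.7)"
```

```text
t 20.0 pos [0.6011 0.0011 0.0695] rpy [1.7994e+02 2.0000e-02 1.0367e+02] q7 -0.12 F [ 1.04  0.15 -2.36] w 0.407
slide [np.float64(0.0018), np.float64(-0.0006), np.float64(0.004)] spin -0.0
```

Emit:
{"name": "play_rows", "arguments": {
  "plan": [
    {"slide": [0.001,-0.0005,0.001],"spin": 0},
    {"slide": [0.001,-0.0005,0.002],"spin": 0},
    {"slide": [0.001,-0.0005,0.003],"spin": 0},
    {"slide": [0.001,-0.0005,0.0035],"spin": 0},
    {"slide": [0.001,-0.0005,0.0035],"spin": 0}
  ]
}}

```text
time_s: 20.62
ee_pos: [0.5999, 0.0019, 0.0655]
orientation: [-3.142, 0.0, 1.809]
force: [-1.5, -0.4, 3.5]
width: 0.404
finger_force: 61.6
```

Emit:
{"name": "play_rows", "arguments": {
  "plan": [
    {"slide": [0,0,0],"spin": 0},
    {"slide": [0,0,0],"spin": 0},
    {"slide": [0,0,0],"spin": 0},
    {"slide": [0,0,0],"spin": 0},
    {"slide": [0,0,-0.03],"spin": 0},
    {"slide": [0,0,-0.07],"spin": 0},
    {"slide": [0,0,-0.1],"spin": 0},
    {"slide": [0,0,-0.1],"spin": 0}
  ],
  "gripper": 0.9
}}

```text
time_s: 21.62
ee_pos: [0.6013, 0.0023, 0.1679]
orientation: [3.137, 0.001, 1.809]
force: [0.1, 0.4, -1.0]
width: 0.901
finger_force: 0.0
```

```bash
python3 -c "
from h import *
go(.4175,-.2875,.12,104.4)"
```

```text
t 21.62 pos [0.6013 0.0023 0.1679] rpy [1.7977e+02 7.0000e-02 1.0368e+02] q7 -0.06 F [ 0.1   0.42 -0.98] w 0.901
slide [np.float64(-0.2381), np.float64(-0.2471), np.float64(0.0479)] spin -0.7
```

Emit:
{"name": "play_rows", "arguments": {
  "plan": [
    {"slide": [-0.238,-0.246,0],"spin": -0.7},
    {"slide": [-0.238,-0.246,0],"spin": -0.7},
    {"slide": [-0.238,-0.246,0],"spin": -0.7},
    {"slide": [-0.238,-0.246,0.045],"spin": -0.7},
    {"slide": [-0.238,-0.246,0.045],"spin": -0.7},
    {"slide": [-0.238,-0.246,0.045],"spin": -0.7},
    {"slide": [-0.238,-0.246,0.045],"spin": -0.7},
    {"slide": [-0.238,-0.246,0.045],"spin": -0.7}
  ]
}}

```text
time_s: 22.62
ee_pos: [0.4174, -0.2867, 0.12]
orientation: [3.142, -0.001, 1.822]
force: [0.8, 0.0, 0.4]
width: 0.902
finger_force: 0.0
```

Run:
```python
from m import *
t=grab('top','p3t.png');x=t
P=cloud(x)
for c,s,m in lab(x): 
        q=P[m]; print(c.round(1),np.median(q,0).round(4),rect(onplane(x,*np.nonzero(m)[::-1],np.median(q[:,2]))))
go(.4175,-.2875,.005,104.4)
cv2.imwrite('pics/p3c.png',cv2.resize(t['img'][155:255,220:340],None,fx=6,fy=6,interpolation=cv2.INTER_CUBIC)[:600])
```

```text
[272.9 176.7] [6.001e-01 4.000e-04 9.170e-02] (array([6.002e+02, 6.000e-01]), 66.1, 20.3, -77.2)
[297.4 194.5] [ 0.5633 -0.0552  0.0616] (array([564.9, -55. ]), 61.9, 20.7, 13.1)
[257.9 204.2] [0.5442 0.0361 0.0616] (array([543.5,  36.5]), 60.5, 20.1, 12.8)
[  6.1 244.9] [0.462  0.6498 0.0327] (array([462. , 648.9]), 41.0, 34.6, 4.0)
[396.5 256.8] [ 0.417  -0.2849  0.0316] (array([ 417.9, -286.6]), 64.9, 20.6, -75.8)
[255.8 294.2] [0.3395 0.045  0.031 ] (array([338.9,  44.8]), 71.1, 25.0, 65.1)
[141.4 333.9] [0.2526 0.308  0.0313] (array([252.7, 308.9]), 71.4, 25.5, -79.8)
t 22.68 pos [ 0.4178 -0.2864  0.1202] rpy [ 1.7998e+02 -2.0000e-02  1.0446e+02] q7 0.65 F [ 0.48  0.82 -0.93] w 0.899
slide [np.float64(-0.001), np.float64(-0.0006), np.float64(0.1152)] spin 0.1
```

View pics/p3c.png

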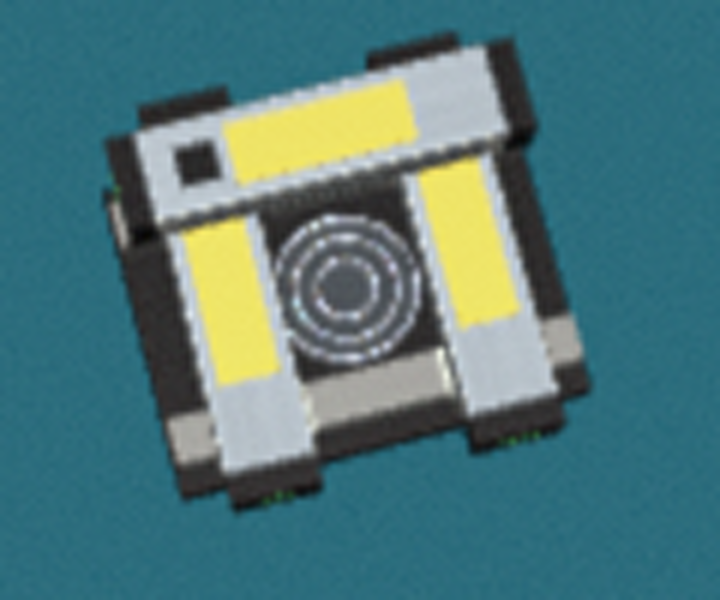

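The first upper module lies level at crop (318,135), across both lower ones and within about 1 mm of its place. Now the last light module.

Emit:
{"name": "play_rows", "arguments": {
  "plan": [
    {"slide": [0,0,0.05],"spin": 0},
    {"slide": [-0.001,-0.0005,0.085],"spin": 0},
    {"slide": [-0.001,-0.0005,0.105],"spin": 0},
    {"slide": [-0.001,-0.0005,0.113],"spin": 0},
    {"slide": [-0.001,-0.0005,0.115],"spin": 0},
    {"slide": [-0.001,-0.0005,0.115],"spin": 0}
  ]
}}

```text
time_s: 23.42
ee_pos: [0.4176, -0.2886, 0.0061]
orientation: [3.141, 0.001, 1.822]
force: [0.5, -0.5, 0.0]
width: 0.897
finger_force: 0.0
```

Emit:
{"name": "play_rows", "arguments": {
  "plan": [
    {"slide": [0,0,0],"spin": 0},
    {"slide": [0,0,0],"spin": 0},
    {"slide": [0,0,0],"spin": 0},
    {"slide": [0,0,0],"spin": 0},
    {"slide": [0,0,0],"spin": 0},
    {"slide": [0,0,0],"spin": 0}
  ],
  "gripper": 0,
  "newtons": 60
}}

```text
time_s: 24.18
ee_pos: [0.4173, -0.2889, 0.006]
orientation: [3.141, 0.001, 1.822]
force: [-1.2, 1.5, 6.2]
width: 0.408
finger_force: 60.8
```

Emit:
{"name": "play_rows", "arguments": {
  "plan": [
    {"slide": [0,0,-0.01],"spin": 0},
    {"slide": [0,0,-0.04],"spin": 0},
    {"slide": [0,0,-0.09],"spin": 0},
    {"slide": [0,0,-0.14],"spin": 0},
    {"slide": [0,0,-0.15],"spin": 0},
    {"slide": [0,0,-0.15],"spin": 0},
    {"slide": [0,0,-0.15],"spin": 0}
  ]
}}

```text
time_s: 25.05
ee_pos: [0.416, -0.2881, 0.1538]
orientation: [-3.14, -0.002, 1.822]
force: [0.2, 0.1, -2.7]
width: 0.414
finger_force: 60.4
```

```bash
python3 -c "
from h import *
go(.5129,-.0197,.15,103.7)"
```

```text
t 25.05 pos [ 0.416  -0.2881  0.1538] rpy [-1.7991e+02 -1.2000e-01  1.0437e+02] q7 0.68 F [ 0.19  0.1  -2.72] w 0.414
slide [np.float64(0.2359), np.float64(0.1605), np.float64(0.0038)] spin 0.7
```

Emit:
{"name": "play_rows", "arguments": {
  "plan": [
    {"slide": [0.02,0.014,0],"spin": 0},
    {"slide": [0.055,0.038,0],"spin": 0},
    {"slide": [0.09,0.062,0],"spin": 0.7},
    {"slide": [0.125,0.086,0],"spin": 0.7},
    {"slide": [0.16,0.11,0],"spin": 0.7},
    {"slide": [0.195,0.134,0],"spin": 0.7},
    {"slide": [0.22,0.151,0],"spin": 0.7},
    {"slide": [0.231,0.158,0],"spin": 0.7},
    {"slide": [0.234,0.16,0],"spin": 0.7},
    {"slide": [0.234,0.16,0],"spin": 0.7},
    {"slide": [0.234,0.16,0],"spin": 0.7}
  ]
}}

```text
time_s: 26.42
ee_pos: [0.5135, -0.0235, 0.1552]
orientation: [-3.141, 0.0, 1.808]
force: [-0.6, -0.3, -2.2]
width: 0.41
finger_force: 60.3
```

```bash
python3 -c "
from h import *
go(.5132,-.0213,.066,103.7)"
```

```text
t 26.43 pos [ 0.5135 -0.0235  0.1552] rpy [-1.7997e+02  1.0000e-02  1.0357e+02] q7 0.05 F [-0.56 -0.29 -2.22] w 0.41
slide [np.float64(0.0022), np.float64(0.0002), np.float64(0.0892)] spin -0.1
```

Emit:
{"name": "play_rows", "arguments": {
  "plan": [
    {"slide": [0.002,0,0.03],"spin": 0},
    {"slide": [0.002,0,0.055],"spin": 0},
    {"slide": [0.002,0,0.072],"spin": 0},
    {"slide": [0.002,0,0.081],"spin": 0},
    {"slide": [0.002,0,0.085],"spin": 0},
    {"slide": [0.002,0,0.085],"spin": 0},
    {"slide": [0.002,0,0.085],"spin": 0}
  ]
}}

```text
time_s: 27.3
ee_pos: [0.5138, -0.0202, 0.0709]
orientation: [3.141, 0.0, 1.81]
force: [0.1, 0.5, -1.3]
width: 0.412
finger_force: 60.4
```

```bash
python3 -c "
from h import *
go(.5132,-.0213,.066,103.7)"
```

```text
t 27.3 pos [ 0.5138 -0.0202  0.0709] rpy [1.7995e+02 2.0000e-02 1.0368e+02] q7 -0.04 F [ 0.08  0.47 -1.35] w 0.412
slide [np.float64(-0.0009), np.float64(-0.0008), np.float64(0.0049)] spin -0.0
```

Emit:
{"name": "play_rows", "arguments": {
  "plan": [
    {"slide": [-0.001,-0.0005,0.0015],"spin": 0},
    {"slide": [-0.001,-0.0005,0.003],"spin": 0},
    {"slide": [-0.001,-0.0005,0.004],"spin": 0},
    {"slide": [-0.001,-0.0005,0.0045],"spin": 0},
    {"slide": [-0.001,-0.0005,0.0045],"spin": 0}
  ]
}}

```text
time_s: 27.92
ee_pos: [0.513, -0.0213, 0.066]
orientation: [-3.141, 0.0, 1.809]
force: [-2.8, 0.6, 4.6]
width: 0.41
finger_force: 61.0
```

Emit:
{"name": "play_rows", "arguments": {
  "plan": [
    {"slide": [0,0,0],"spin": 0},
    {"slide": [0,0,0],"spin": 0},
    {"slide": [0,0,0],"spin": 0},
    {"slide": [0,0,0],"spin": 0},
    {"slide": [0,0,-0.03],"spin": 0},
    {"slide": [0,0,-0.07],"spin": 0},
    {"slide": [0,0,-0.11],"spin": 0},
    {"slide": [-0.1,0,-0.13],"spin": 0},
    {"slide": [-0.2,-0.04,-0.13],"spin": 0},
    {"slide": [-0.3,-0.04,-0.13],"spin": 0},
    {"slide": [-0.3,-0.04,-0.13],"spin": 0},
    {"slide": [-0.3,-0.04,-0.13],"spin": 0},
    {"slide": [-0.3,-0.04,-0.13],"spin": 0},
    {"slide": [-0.3,-0.04,-0.13],"spin": 0}
  ],
  "gripper": 0.75
}}

```text
time_s: 29.68
ee_pos: [0.5452, -0.3217, 0.1955]
orientation: [3.141, -0.001, 1.81]
force: [-0.1, 1.6, -0.3]
width: 0.744
finger_force: 0.0
```

Run:
```python
from m import *
t=grab('top','p4t.png');d=grab('scene','p4s.png')
for n,x in(('top',t),('scene',d)):
    P=cloud(x)
    for c,s,m in lab(x): 
        q=P[m]; print(n,c.round(1),np.median(q,0).round(4),rect(onplane(x,*np.nonzero(m)[::-1],np.median(q[:,2]))))
cv2.imwrite('pics/p4c.png',cv2.resize(d['img'][150:300,200:400],None,fx=4,fy=4,interpolation=cv2.INTER_CUBIC))
```

```text
top [273.  176.7] [6.001e-01 4.000e-04 9.130e-02] (array([6.004e+02, 5.000e-01]), 67.2, 20.4, -77.2)
top [296.6 191.7] [ 0.5705 -0.0539  0.0613] (array([571.1, -53.7]), 48.3, 20.5, 13.1)
top [257.2 201.6] [0.5495 0.038  0.0617] (array([548.9,  37.7]), 49.5, 20.6, 11.8)
top [283.1 214.5] [ 0.5131 -0.02    0.0915] (array([512.5, -20.3]), 66.1, 20.6, -76.2)
top [  6.1 244.9] [0.4621 0.6498 0.0325] (array([462.1, 649. ]), 41.0, 34.6, 4.0)
top [256.1 294.4] [0.3392 0.0447 0.0313] (array([338.9,  44.8]), 71.1, 25.0, 65.1)
top [141.4 333.9] [0.2526 0.3086 0.0309] (array([252.7, 308.9]), 70.7, 25.4, -79.9)
scene [440. 126.] [0.4588 0.6531 0.0301] (array([458.4, 653.8]), 47.1, 38.2, 51.4)
scene [305.7 135.2] [0.2534 0.3058 0.0293] (array([252.8, 306.7]), 70.3, 25.5, -80.0)
scene [  7.5 155.7] [-0.1251 -0.3988  0.0422] (array([-131.3, -397.7]), 89.9, 40.3, -12.3)
scene [247.7 179.8] [0.3397 0.0422 0.0296] (array([339.3,  42.9]), 70.8, 26.0, 64.7)
scene [267.6 203.2] [ 0.5142 -0.0228  0.0898] (array([514.3, -23. ]), 64.4, 19.3, -76.1)
scene [293.5 209. ] [0.5342 0.0312 0.0596] (array([533.2,  31.6]), 32.5, 18.6, 6.5)
scene [301.5 220. ] [ 0.6019 -0.0037  0.0898] (array([601.8,  -2.1]), 64.0, 19.9, -76.6)
scene [266.1 231.3] [ 0.5575 -0.0596  0.0597] (array([557. , -59.8]), 33.0, 20.0, 12.7)
```

View pics/p4c.png

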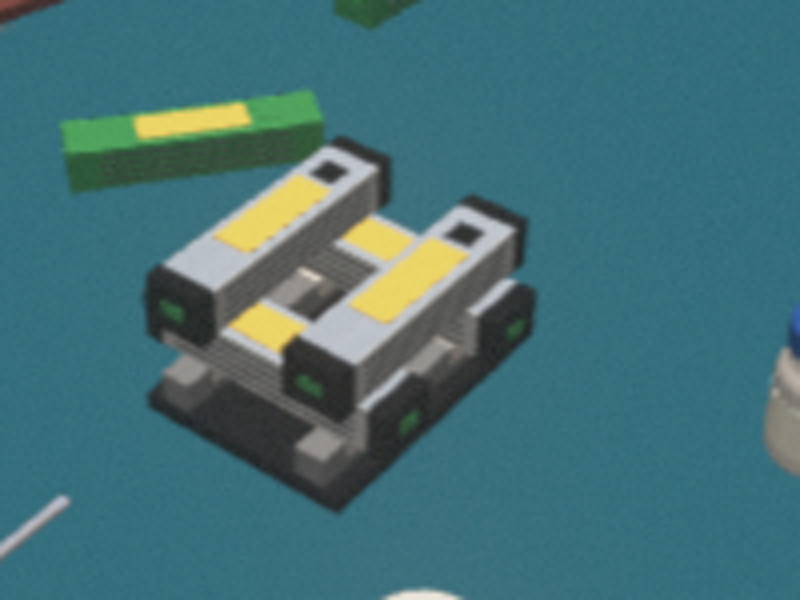

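View pics/p4t.png

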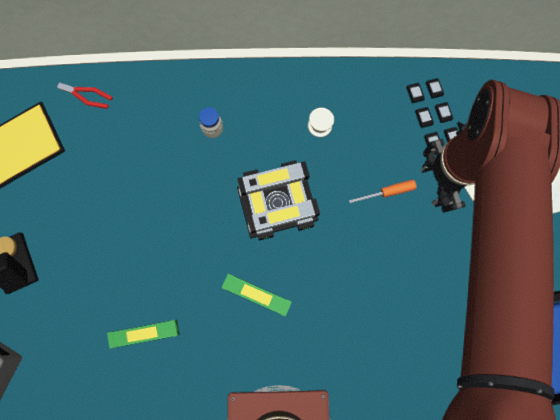

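The stack is complete and level: two modules crosswise on two, label tops at z ≈ 0.09, each within about 2 mm of its place. The spool, jar and screwdriver are untouched and the arm is clear.

```bash
python3 -c "
from plant import manip
print(manip.hand_in())"
```

```text
the job is handed in; nothing more can be done
None
```

The stack is finished and handed in: the second potted module is on the free marks and the two light ones lie crosswise on top, all within about 2 mm of their places, at about 30 of the 72 s allowed.

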